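# Lid the canister display

## Task

Set out the canister display: stand all four canisters upright on the riser, after freeing the one that has slipped aslant in the corner of the delivery crate. Close every canister whose lid is on the counter, each with its own lid pushed fully home: the lids look alike and their sizes differ only slightly, so try them until each fits (some lids may not have come; those canisters stay open). Leave the other goods on the counter alone.

Things in the scene. Friction and masses are not known exactly. Their poses are not given: they have to be found in the camera images.
- canister_a_mid (a point): White stoneware canister with a blue band, an open tube with a flat bottom: 110 mm tall, wall 5 mm, 0.3 to 0.5 kg. The four look alike but are 50, 56, 62 and 68 mm across outside; which of a, b, c is which is not told. Point: its centre, on the axis 55 mm above its underside; z points out of the mouth. Stands upright on the counter
- canister_b_mid (a point): Another such canister, of another diameter, standing upright on the counter; point and axes as for canister_a
- canister_c_mid (a point): Another such canister, of another diameter, standing upright on the counter; point and axes as for canister_a
- canister_d_mid (a point): Another such canister, 56 mm across; point and axes as for canister_a. It has slipped aslant in the crate's far right cell (seen from the robot): leans 35 degrees from upright, mouth up and towards the robot, bottom edge on the cell's floor and against its far wall, its side on the cross divider, 3 mm of play either side, its upper half out above the crate
- lid_1_mid (a point): Turned wooden lid, 54 mm tall, 60 g, lying knob up. From below: cork plug 16 mm long, tip bevelled (2.5 mm over 3 mm), 2.8 mm narrower than its canister's bore; around it a skirt that starts 6 mm up, 3 mm wider inside than the canister; disc from 16 to 24 mm, 59 to 77 mm across, its underside rests on the rim; round knob 24 mm across from 24 to 54 mm. Point: on the axis 27 mm above its underside; z out of the knob
- lid_2_mid (a point): Another lid, as lid_1 but for another canister. Each lid fits just one of the four canisters; which is not told, and any lid may be absent. Fully home, a lid's point is 66 mm above its canister's centre; too small for a canister, it stops about 10 mm higher (skirt lands on the rim); too big, 14 to 16 mm higher (plug lands on the rim)
- lid_3_mid (a point): Another lid, as lid_1 but for another canister; may be absent
- lid_4_mid (a point): Another lid, as lid_1 but for another canister; may be absent
- riser: narrow wooden display bench, fixed, empty at the start, 85 mm deep (its x), 420 mm long (its y), flat top 50 mm above the counter, room for four canisters in a row 100 mm apart; origin at the centre of its underside on the counter
- crate: low plywood delivery crate, fixed, 177 mm (its x) by 144 mm (its y), walls and dividers 46 mm tall, floor 6 mm, two by two cells; two cells hold flat cartons below the walls; origin at the centre of its underside
- mug: white ceramic mug, 80 mm across, 92 mm tall, handle to its +y; origin at the centre of its foot; leave it alone
- flask: steel drinking flask with a black cap, 66 mm across, 182 mm tall, standing; origin at the centre of its foot; leave it alone
- card_box: flat blue box of playing cards, 66 x 94 x 22 mm; origin at the centre of its underside; leave it alone
- coasters: stack of cork coasters, 92 x 92 x 35 mm; origin at the centre of its underside; leave it alone
- puzzle_cube: chequered wooden puzzle cube, 58 mm; origin at the centre of its underside; leave it alone
- toy_boat: wooden toy boat with a mast, 120 mm long, 115 mm tall; origin at the centre of its underside; leave it alone
Mind the look-alikes: they are no part of the job. What is shaped like the part that bears canister_d_mid but pink is not meant.

How it is judged:
By the outcome, as a careful person would: the job done as asked, in the order asked, and still so for the second after the job is handed in, with the robot touching nothing.
Of lid_1, lid_2, lid_3, lid_4 only 2 to 4 are there at a start; the rules pass over those that are not, and their reading is None.
At some moment in a run one of lid_1, lid_2, lid_3, lid_4 may be knocked a few centimetres aside while the robot is not near it.
It also fails if it takes over 210 s, if anything falls off the work surface, if the arm or the gripper's body presses on something with over 40 N, if the wrist force passes 120 N, or if a joint passes its speed limit or range.

## Robot

A 6-joint arm with a two-finger parallel gripper is mounted at the origin on the work surface. World frame = base frame: x ahead of the robot, y to its left, z up, the work surface at z = 0. Lengths are in m, angles in rad, forces in N, time in s.
With the tool pointing down it reaches from about 0.3 to 0.875 m from the base axis. Payload 6.4 kg.
Tool frame: the origin (TCP) lies at the very end of the fingers, on their centre line; the grasp point (between the pads) lies 19 mm behind it; z points along the fingers, y is the direction in which the jaws open and shut (so a half turn about z gives the same grasp; the last joint's range is limited). The gripper opens to 85 mm and grips with 20 to 120 N. Pads are 22 mm wide; open, the fingers measure 114 mm over their backs; the gripper's body (76 mm by 85 mm) begins 54 mm behind the grasp point. The pads swing forward as they close: fully open they stand 13 mm farther back than shut.
Start: joints at [-1.365, 0.181, 1.607, -0, 1.354, -0.206], TCP at [0.23, -0.527, 0.231] pointing down, gripper open.
Joint ranges: [-2.99, 2.99], [-0.89, 2.07], [0.3, 2.58], [-1.14, 4.28], [0, 2.63], [-3.12, 3.12]. Speed limits (rad/s): [2.57, 2.57, 3.01, 3.14, 3.14, 3.14].

## Interface

Orientations are given as a 3x3 rotation matrix whose columns are the frame's x, y, z axes.
In Python, from bench import ctrl gives the robot as it stands. The module is installed in compiled form; this text tells all that it offers. Calls block until the motion is done:
- ctrl.move_ptp(position, orientation): joint-space move of the TCP to a pose.
- ctrl.move_straight(position, ori=None, rate=0.15, until_force=None): straight line of the TCP; ori=None keeps the orientation; rate is the mean speed in m/s. With until_force (N) it stops when the force on the tool has changed by that much, and returns True; else False.
- ctrl.move_joints(angles): joint-space move.
- ctrl.set_gripper(opening): opening from 0.0 (shut) to 1.0 (fully open); the grip force is fixed at half the most; returns when the fingers have stopped.
- ctrl.pause(seconds).
- ctrl.solve_ik(position, orientation): joint angles nearest the present ones, or None.
- ctrl.read_state(): the state.
- ctrl.capture(name): name is "side" or "top" or "wrist"; returns (picture, depth): 420x560x3 uint8, blue, green, red; 420x560 float32, m along the optical axis (not along the pixel's ray), 0 where there is no reading.
- ctrl.get_calibration(name): a dict with "mtx" (3x3 intrinsics, pixels), "pose" (4x4, takes a point from camera to world coordinates). Camera axes: x right, y down, z forward; pixel columns grow to the right and rows downward; lengths in m; the calibration is good to about 2 mm. A picture is of the moment at which its call begins: read the wrist's pose just before it. get_calibration takes no time and is no camera call; for the wrist camera it gives the pose at the moment of the call.
A pose or a line that the arm cannot do raises ctrl.MotionError and nothing moves.
- ctrl.finish_job(): hands the job in, once; it reports no verdict.
The state is a dict: "time_s": time; "joints": joint angles; "dq": joint speeds; "effort": joint torques, N m; "tcp_pos": TCP position; "eef_rot": TCP orientation; "ft_force": force on the tool from outside, world axes, zero at the start; "wrist_torque": the same for the moment, N m; "width": opening from 0.0 (shut) to 1.0 (fully open).
Only numpy, scipy, OpenCV 4.12 (cv2) and the standard library are available. Lean on these libraries where they do the work, as an engineer would, in place of code of your own. Each camera call takes 0.05 s, during which the arm holds its last target.

## Working session

There is one attempt and no reset: what is moved stays moved. The work goes in short steps, each a Python script; the robot and the scene stay as the last script left them, time stands still between calls to the robot, and variables do not carry over. Pictures are saved under pics/ and viewed, and the job is handed in when it is done.

```bash
ls; mkdir -p pics
python3 - <<'E'
from bench import ctrl
import cv2,numpy as np
print(ctrl.read_state())
for n in ["side","top","wrist"]:
    c=ctrl.get_calibration(n);print(n,c["mtx"].round(1).tolist(),c["pose"].round(3).tolist())
    p,d=ctrl.capture(n);cv2.imwrite(f"pics/{n}0.png",p);np.save(f"pics/{n}0.npy",d)
E
```

```text
pics
{'time_s': 0.0, 'joints': array([-1.36530103e+00,  1.81570456e-01,  1.60802959e+00, -1.32403874e-05,
        1.35377962e+00, -2.06266406e-01]), 'dq': array([ 0.00298888, -0.0004938 , -0.00112795, -0.00226184,  0.00104687,
        0.00084899]), 'effort': array([ 4.90898165e-04, -4.44886065e+01, -3.51328468e+01, -2.33181490e-04,
        9.28552123e-03, -1.41468863e-06]), 'tcp_pos': array([ 0.2300421 , -0.5263664 ,  0.23035718]), 'eef_rot': array([[ 9.16416090e-01,  4.00226694e-01, -3.77301489e-04],
       [ 4.00226716e-01, -9.16414494e-01,  1.74677609e-03],
       [ 3.53341865e-04, -1.75177985e-03, -9.99998403e-01]]), 'ft_force': array([-0.06210678,  0.44062474,  1.24718847]), 'wrist_torque': array([ 0.04596184, -0.04836527, -0.05400133]), 'width': 1.002417397996837}
side [[427.3, 0.0, 282.2], [0.0, 427.3, 214.9], [0.0, 0.0, 1.0]] [[-0.994, -0.074, 0.075, 0.475], [-0.104, 0.577, -0.81, 0.863], [0.017, -0.813, -0.582, 0.682], [0.0, 0.0, 0.0, 1.0]]
top [[531.8, 0.0, 276.8], [0.0, 531.8, 212.1], [0.0, 0.0, 1.0]] [[-0.007, -0.995, 0.101, 0.413], [-1.0, 0.008, 0.005, -0.014], [-0.006, -0.101, -0.995, 1.635], [0.0, 0.0, 0.0, 1.0]]
wrist [[327.0, 0.0, 276.4], [0.0, 327.0, 203.9], [0.0, 0.0, 1.0]] [[0.401, -0.885, -0.239, 0.29], [-0.916, -0.387, -0.102, -0.499], [-0.002, 0.26, -0.966, 0.374], [0.0, 0.0, 0.0, 1.0]]
```

View pics/top0.png

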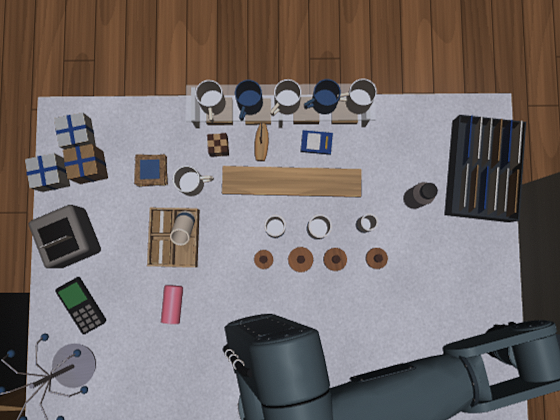

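View pics/side0.png

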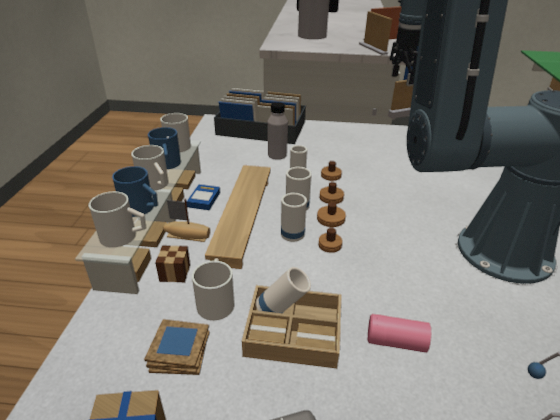

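View pics/wrist0.png

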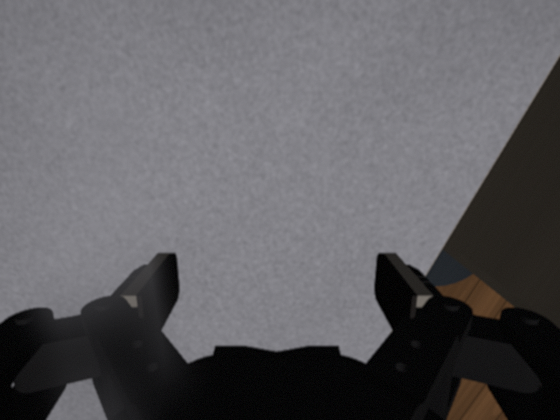

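The top view shows all four lids (row 259, columns 263, 300, 335, 376). Three canisters stand near row 226 (columns 275, 318, 367), the riser is at columns 222-361, and the crate with the slanted canister is near (175, 237). The pink look-alike is at (172, 304). Next I'll measure these positions.

```bash
cat > h.py <<'E'
from bench import ctrl
import cv2,numpy as np
def pts(d,c):
    K,T=c["mtx"],c["pose"];v,u=np.mgrid[:d.shape[0],:d.shape[1]]
    p=np.stack([(u-K[0,2])/K[0,0]*d,(v-K[1,2])/K[1,1]*d,d],-1)
    w=p@T[:3,:3].T+T[:3,3]; w[d<=0]=np.nan
    return w
def comps(mask,minarea=20):
    n,l,s,c=cv2.connectedComponentsWithStats(mask.astype(np.uint8))
    return [(l==i) for i in range(1,n) if s[i,4]>=minarea]
def down(yaw):  # tool z down, y axis (jaw) at angle yaw in xy
    c,s=np.cos(yaw),np.sin(yaw)
    y=np.array([c,s,0.]);z=np.array([0,0,-1.]);return np.stack([np.cross(y,z),y,z],1)
E
python3 - <<'E'
from h import *
d=np.load("pics/top0.npy");c=ctrl.get_calibration("top");w=pts(d,c)
def roi(u0,u1,v0,v1,zmin,name,zmax=1):
    m=np.zeros(d.shape,bool);m[v0:v1,u0:u1]=1
    m&=(w[...,2]>zmin)&(w[...,2]<zmax)
    for k in comps(m,15):
        q=w[k];print(name,k.sum(),"min",q.min(0).round(3),"max",q.max(0).round(3),"mid",((q.min(0)+q.max(0))/2).round(4))
print("table",np.nanmedian(w[300:315,190:220,2]))
roi(215,370,160,200,.035,"riser",.07)
roi(255,390,205,243,.095,"can")
roi(250,395,243,275,.012,"liddisc")
roi(250,395,243,275,.04,"knob")
roi(140,205,200,275,.035,"crate",.055)
roi(140,215,195,275,.06,"cand")
E
```

```text
table -0.00045559875294753915
riser 3931 min [ 0.617 -0.258  0.035] max [0.715 0.16  0.063] mid [ 0.6662 -0.0494  0.0494]
can 124 min [ 0.498 -0.03   0.095] max [0.559 0.031 0.118] mid [0.5284 0.0006 0.1064]
can 140 min [ 0.492 -0.162  0.096] max [ 0.558 -0.096  0.116] mid [ 0.5248 -0.129   0.1061]
can 114 min [ 0.511 -0.295  0.095] max [ 0.56  -0.246  0.119] mid [ 0.5352 -0.2703  0.107 ]
liddisc 509 min [ 0.394 -0.112  0.014] max [ 0.469 -0.039  0.062] mid [ 0.4313 -0.075   0.0379]
liddisc 436 min [ 0.396 -0.214  0.012] max [ 0.465 -0.144  0.062] mid [ 0.4304 -0.1795  0.0374]
liddisc 374 min [ 0.401 -0.339  0.013] max [ 0.464 -0.273  0.066] mid [ 0.4326 -0.306   0.0397]
liddisc 300 min [0.403 0.01  0.012] max [0.461 0.064 0.065] mid [0.4321 0.0368 0.0387]
knob 56 min [ 0.422 -0.317  0.043] max [ 0.443 -0.294  0.066] mid [ 0.4321 -0.3056  0.0546]
knob 49 min [0.421 0.027 0.046] max [0.442 0.048 0.065] mid [0.4316 0.0373 0.0557]
knob 52 min [ 0.42  -0.086  0.044] max [ 0.441 -0.065  0.062] mid [ 0.4308 -0.0753  0.0527]
knob 52 min [ 0.42  -0.19   0.045] max [ 0.44  -0.168  0.062] mid [ 0.43   -0.1792  0.0539]
crate 1381 min [0.411 0.234 0.035] max [0.589 0.383 0.055] mid [0.5001 0.3087 0.045 ]
crate 22 min [0.509 0.268 0.036] max [0.519 0.292 0.055] mid [0.5141 0.2797 0.0456]
cand 488 min [0.474 0.245 0.06 ] max [0.568 0.302 0.131] mid [0.5213 0.2734 0.0954]
```

Run:
```python
from h import *
d=np.load("pics/top0.npy");c=ctrl.get_calibration("top");w=pts(d,c)
def rect(u0,u1,v0,v1,a,b,name):
    m=np.zeros(d.shape,bool);m[v0:v1,u0:u1]=1
    m&=(w[...,2]>a)&(w[...,2]<b)
    q=w[m][:,:2].astype(np.float32);r=cv2.minAreaRect(q*1000);print(name,np.round(r[0],1),np.round(r[1],1),round(r[2],2), "zmax",w[m][:,2].max().round(3))
rect(215,370,160,200,.042,.058,"riser")
rect(140,205,200,275,.038,.054,"crate")
rect(250,273,115,163,.015,.3,"boat")
rect(205,232,130,158,.015,.3,"cube")
rect(298,336,128,156,.01,.3,"cards")
rect(174,214,160,196,.03,.3,"mug")
rect(183,377,75,128,.03,.4,"shelf")
rect(400,440,175,212,.03,.4,"flask")
print(ctrl.solve_ik([.525,.2734,.072],np.array([[0,0,0],[0,0,0],[0,0,0]])+np.stack([np.cross([0,1,0],[.5736,0,-.8192]),[0,1,0],[.5736,0,-.8192]],1)))
print(ctrl.solve_ik([.525,.2734,.072],np.stack([np.cross([0,-1,0],[.5736,0,-.8192]),[0,-1,0],[.5736,0,-.8192]],1)))
for yaw in (0,np.pi/2,np.pi,-np.pi/2): print(yaw,ctrl.solve_ik([.666,.1,.12],down(yaw)))
```

```text
riser [666.1 -49.2] [418.3  86.6] 88.27 zmax 0.058
crate [500.3 308.9] [145.8 176.9] 88.41 zmax 0.054
boat [798.5  34.1] [128.4  68.3] 6.85 zmax 0.15
cube [782.4 174.2] [60.7 59.1] 3.57 zmax 0.07
cards [ 796.2 -129.6] [94.1 75.2] 83.99 zmax 0.034
mug [662.8 248.1] [105.   78.9] 66.3 zmax 0.103
shelf [885.7 -18.3] [128.4 559.9] 0.04 zmax 0.202
flask [ 613.8 -421.1] [65.  55.9] 20.22 zmax 0.19
[ 0.40190316  0.22185081  2.08144536 -0.71954345  0.34738408 -0.54659389]
[ 0.40190316  0.22185081  2.08144536 -0.71954345  0.34738408  2.59499876]
0 [-2.67837824e-02  5.00651400e-01  1.42495879e+00 -4.44089210e-16
  1.21598247e+00 -2.67837824e-02]
1.5707963267948966 [-2.67837824e-02  5.00651400e-01  1.42495879e+00 -4.44089210e-16
  1.21598247e+00 -1.59758011e+00]
3.141592653589793 [-2.67837824e-02  5.00651400e-01  1.42495879e+00 -4.44089210e-16
  1.21598247e+00  3.11480887e+00]
-1.5707963267948966 [-2.67837824e-02  5.00651400e-01  1.42495879e+00 -4.44089210e-16
  1.21598247e+00  1.54401254e+00]
```

```bash
cat >> h.py <<'E'
def st(msg=""):
    s=ctrl.read_state();print(msg,"t",round(s["time_s"],2),"tcp",s["tcp_pos"].round(4),"F",s["ft_force"].round(1),"w",round(float(s["width"]),3));return s
SL={k:np.array([.666,-.049])+k*np.array([.030,.9995]) for k in (.15,.05,-.05,-.15)}
def snap(n,f):
    c=ctrl.get_calibration(n);p,d=ctrl.capture(n);cv2.imwrite(f"pics/{f}.png",p);np.save(f"pics/{f}.npy",d);np.savez(f"pics/{f}_c.npz",**c);return p,d,c
E
python3 - <<'E'
from h import *
y=np.array([.028,1,0]);y/=np.linalg.norm(y)
f=np.array([y[1],-y[0],0]);s,c=np.sin(np.radians(35)),np.cos(np.radians(35))
z=f*s+np.array([0,0,-c]);R=np.stack([np.cross(y,z),y,z],1)
ctr=np.array([.528,.2734,.067])
tcp=ctr-z*(.030-.019)
ctrl.move_ptp(tcp-z*.12,R);st("pre")
snap("wrist","w1")
E
```

```text
pre t 3.08 tcp [0.4534 0.2751 0.1744] F [ 0.1 -0.3 -0.1] w 0.999
```

View pics/w1.png

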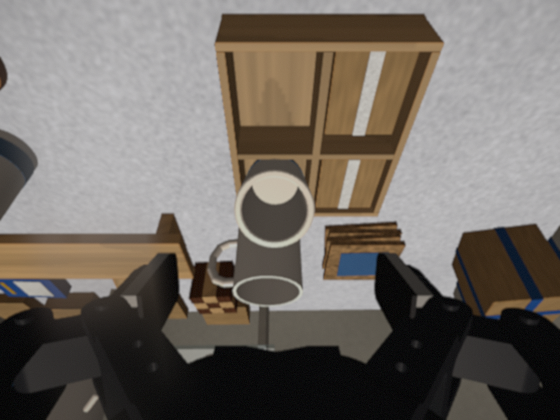

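The mouth is centred at (275, 208), in line with the tool. The ellipse below it at (267, 290) is the mug behind. I'll grasp the canister and extract it along its axis.

Run:
```python
from h import *
s=ctrl.read_state();R=s["eef_rot"];z=R[:,2];p=s["tcp_pos"]
tcp=p+z*.12
print(ctrl.move_straight(tcp,rate=.15,until_force=15));st("at")
ctrl.set_gripper(0.0);st("closed")
ctrl.move_straight(tcp-z*.02,rate=.06);st("lift")
ctrl.move_straight(tcp-z*.14,rate=.15);st("out")
snap("side","s1");snap("wrist","w2")
```

```text
False
at t 4.08 tcp [0.5223 0.2731 0.0766] F [-0.2 -0.1  0. ] w 1.004
closed t 4.46 tcp [0.5225 0.2734 0.0771] F [-4.  -1.4  6.7] w 0.636
lift t 4.94 tcp [0.5108 0.2735 0.0928] F [ 0.6  0.3 -0.7] w 0.637
out t 5.89 tcp [0.4415 0.2749 0.1894] F [-0.3 -0.5 -4.3] w 0.637
```

View pics/s1.png

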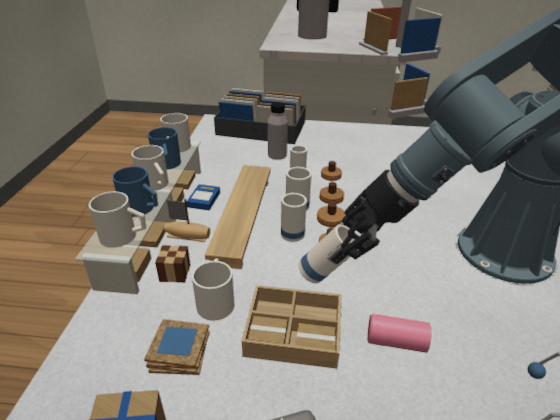

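View pics/w2.png

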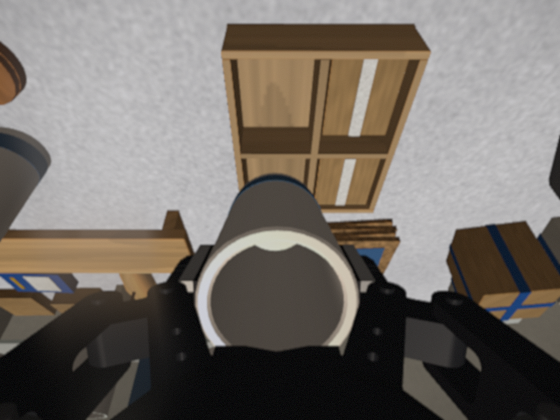

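Run:
```python
from h import *
R=down(np.pi/2-.029);s=SL[.15]
ctrl.move_straight([.45,.25,.28]);
ctrl.move_ptp([s[0],s[1],.24],R);st("above")
ctrl.move_straight([s[0],s[1],.14],rate=.15)
print(ctrl.move_straight([s[0],s[1],.105],rate=.03,until_force=6));st("down")
snap("side","s2")
```

```text
above t 7.83 tcp [0.6697 0.1021 0.2394] F [-0.7 -0.2 -4. ] w 0.639
True
down t 9.43 tcp [0.6703 0.1005 0.1162] F [ 0.9 -1.2  3.5] w 0.637
```

View pics/s2.png

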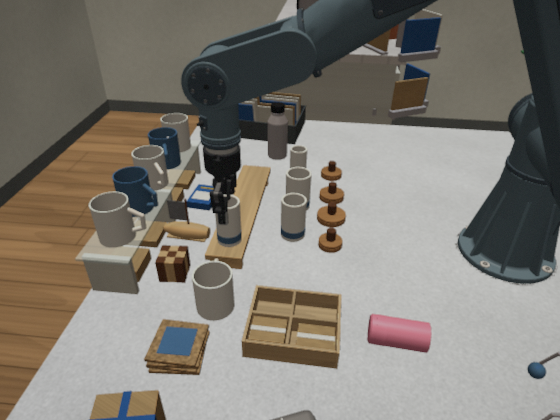

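Run:
```python
from h import *
p=ctrl.read_state()["tcp_pos"]
ctrl.set_gripper(1.0);ctrl.move_straight(p+[0,0,.16],rate=.2);st("rel")
R0=down(-.029)
for cen,k in (((.5284,.0006),.05),((.5248,-.129),-.05),((.5352,-.2703),-.15)):
    x,y=cen
    ctrl.move_ptp([x,y,.22],R0)
    if ctrl.move_straight([x,y,.068],rate=.15,until_force=12): st("CONTACT");break
    ctrl.set_gripper(0);st("grip")
    ctrl.move_straight([x,y,.24],rate=.15)
    s=SL[k]
    ctrl.move_straight([s[0],s[1],.24],rate=.15)
    ctrl.move_straight([s[0],s[1],.135],rate=.15)
    print(ctrl.move_straight([s[0],s[1],.105],rate=.03,until_force=6));q=st("down")
    if abs(q["tcp_pos"][2]-.118)>.006: print("ODD");break
    ctrl.set_gripper(1.0);ctrl.move_straight([s[0],s[1],.26],rate=.2)
st();snap("top","t3");snap("side","s3")
```

```text
rel t 10.86 tcp [0.6696 0.1005 0.2744] F [ 0.6 -0.  -1. ] w 0.999
grip t 13.62 tcp [5.288e-01 5.000e-04 6.920e-02] F [-3.6  0.   5.8] w 0.709
True
down t 17.47 tcp [0.6671 0.001  0.119 ] F [-1.5 -0.5  5.3] w 0.708
grip t 21.0 tcp [ 0.5254 -0.1294  0.0694] F [-3.3  0.   4.4] w 0.778
True
down t 24.86 tcp [ 0.6642 -0.0989  0.1193] F [-1.4 -0.2  4.7] w 0.775
grip t 28.52 tcp [ 0.5356 -0.2708  0.0691] F [-1.5  0.5  6.2] w 0.568
True
down t 32.41 tcp [ 0.6615 -0.1989  0.1191] F [-1.6  0.2  5.2] w 0.572
 t 33.73 tcp [ 0.6608 -0.1986  0.2584] F [-0.8  0.5  0.3] w 1.001
```

View pics/t3.png

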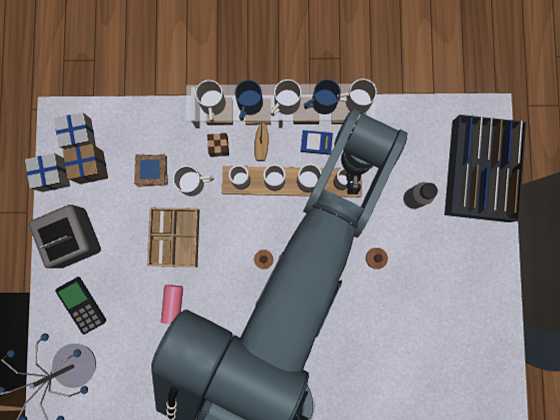

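View pics/s3.png

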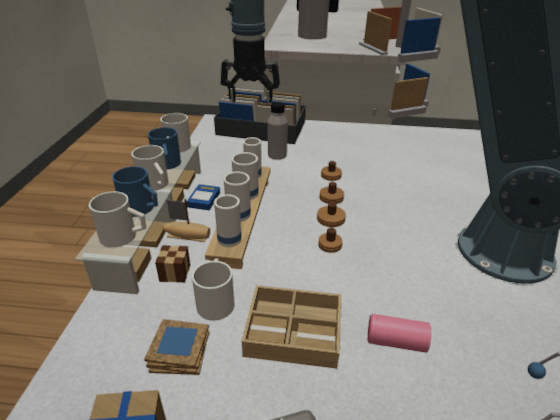

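All four canisters stand on the riser, and the grip widths confirm their sizes: 56, 62, 68 and 50 mm from left to right. Next I'll measure the rims and lids with the wrist camera.

```bash
cat >> h.py <<'E'
def circ(q):
    A=np.c_[2*q[:,:2],np.ones(len(q))];b=(q[:,:2]**2).sum(1)
    s=np.linalg.lstsq(A,b,rcond=None)[0];return s[:2],np.sqrt(s[2]+s[0]**2+s[1]**2)
def measure(f):
    c=np.load(f"pics/{f}_c.npz");d=np.load(f"pics/{f}.npy");w=pts(d,c)
    img=cv2.imread(f"pics/{f}.png").astype(int)
    m=(w[...,2]>.150)&(w[...,2]<.172)&(abs(w[...,0]-.666)<.06)&(w[...,1]<.16)&(w[...,1]>-.27)
    for k in comps(m,60):
        q=w[k];cc,r=circ(q);mn,mx=q.min(0),q.max(0)
        print("rim",len(q),cc.round(4),"r",r.round(4),"bbox mid",((mn+mx)/2).round(4),"size",(mx-mn).round(4),"z",np.median(q[:,2]).round(4))
    m=(w[...,2]>.010)&(w[...,2]<.075)&(w[...,0]<.6)&(w[...,0]>.3)&(w[...,1]<.2)&(img[...,2]>img[...,0]*1.35)
    for k in comps(m,150):
        q=w[k];kn=q[q[:,2]>.046];di=q[q[:,2]<.032]
        if len(kn)<10: continue
        di=q; (x,y),r=cv2.minEnclosingCircle((di[:,:2]*1000).astype(np.float32))
        print("lid n",len(q),"knob",((kn.min(0)+kn.max(0))/2).round(4),"top",np.percentile(kn[:,2],90).round(4),"disc c",round(x,1),round(y,1),"dia",round(2*r,1))
E
python3 - <<'E'
from h import *
ctrl.move_ptp([.60,-.07,.42],down(np.pi/2-.029));ctrl.pause(.3);st()
snap("wrist","w4");measure("w4")
E
```

```text
t 35.42 tcp [ 0.6    -0.0703  0.4195] F [0.2 0.2 0.2] w 0.999
rim 776 [ 0.6613 -0.0995] r 0.0314 bbox mid [ 0.6621 -0.0996  0.1564] size [0.068  0.0675 0.0128] z 0.1599
rim 716 [ 6.633e-01 -2.000e-04] r 0.0284 bbox mid [6.637e-01 2.000e-04 1.563e-01] size [0.0612 0.0617 0.0125] z 0.1597
rim 721 [0.6652 0.1001] r 0.0255 bbox mid [0.6658 0.1012 0.1564] size [0.0554 0.0565 0.0127] z 0.1597
rim 606 [ 0.6588 -0.1993] r 0.0225 bbox mid [ 0.6594 -0.2002  0.1564] size [0.05   0.0504 0.0128] z 0.1597
lid n 2134 knob [ 0.4289 -0.0765  0.0517] top 0.0556 disc c 429.2 -76.4 dia 75.5
lid n 1834 knob [ 0.4287 -0.1805  0.0515] top 0.0555 disc c 429.3 -181.0 dia 70.5
lid n 1271 knob [0.4297 0.0355 0.0517] top 0.0555 disc c 430.4 34.8 dia 57.7
lid n 1493 knob [ 0.4312 -0.3066  0.052 ] top 0.0554 disc c 431.3 -306.2 dia 64.5
```

View pics/w4.png

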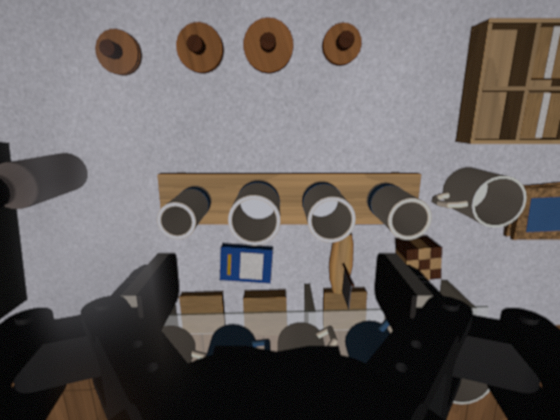

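```bash
cat >> h.py <<'E'
RX=down(-.029);RY=down(np.pi/2-.029)
CAN={68:(.6642,-.0993),62:(.6671,.0005),50:(.6615,-.1995),56:(.6683,.1005)}
def pick(x,y,zp=.028):
    ctrl.set_gripper(.7)
    ctrl.move_ptp([x,y,.13],RY)
    if ctrl.move_straight([x,y,zp],rate=.12,until_force=8): st("CONTACT");return False
    ctrl.set_gripper(0);a=st("sqY");ctrl.set_gripper(.6)
    ctrl.move_straight([x,y,.075],rate=.15)
    ctrl.move_ptp([x,y,.075],RX)
    if ctrl.move_straight([x,y,zp],rate=.12,until_force=8): st("CONTACT");return False
    ctrl.set_gripper(0);b=st("sqX")
    ctrl.move_straight([x,y,.24],rate=.15);st("up");return b["tcp_pos"][2]
def insert(k,zp,dx=0,dy=0,F=15):
    x,y=CAN[k];x+=dx;y+=dy
    ctrl.move_straight([x,y,.26],rate=.15)
    ctrl.move_straight([x,y,.20],rate=.12)
    hit=ctrl.move_straight([x,y,zp+.138],rate=.025,until_force=F);q=st(f"ins hit={hit}")
    print("height over home mm",(q["tcp_pos"][2]-zp-.144)*1000)
E
python3 - <<'E'
from h import *
z=pick(.431,-.0760)
print(z)
if z: insert(68,z)
snap("side","s5")
E
```

```text
sqY t 38.54 tcp [ 0.4316 -0.0763  0.0288] F [-0.6  0.9  5.2] w 0.258
sqX t 41.71 tcp [ 0.4319 -0.0764  0.0291] F [0.4 0.8 6.4] w 0.259
up t 43.27 tcp [ 0.4305 -0.0758  0.239 ] F [ 0.1  0.2 -0.2] w 0.26
0.02905912532904454
ins hit=True t 46.66 tcp [ 0.6643 -0.1001  0.1731] F [-0.8 -0.9  3.8] w 0.262
height over home mm 0.041369531520507596
```

View pics/s5.png

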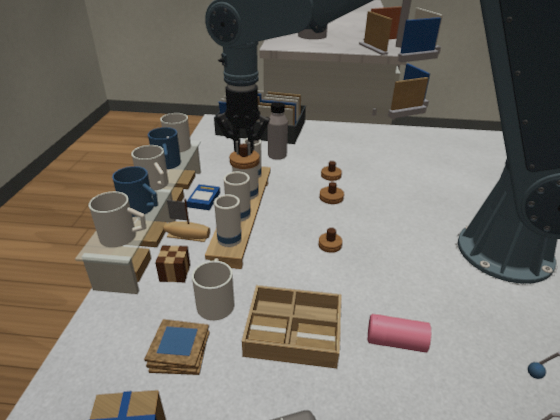

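The first lid is home, within 0.04 mm of the expected height. I'll release it, look at the remaining lids again and do the 62 mm one next.

```bash
cat >> h.py <<'E'
def release():
    ctrl.set_gripper(.6);p=ctrl.read_state()["tcp_pos"];ctrl.move_straight(p+[0,0,.09],rate=.15)
E
python3 - <<'E'
from h import *
release()
ctrl.move_ptp([.60,-.07,.42],RY);ctrl.pause(.2);snap("wrist","w6");measure("w6")
E
```

```text
rim 2460 [ 0.6618 -0.0982] r 0.0293 bbox mid [ 0.6625 -0.0983  0.1613] size [0.0769 0.076  0.021 ] z 0.1683
rim 725 [ 6.633e-01 -1.000e-04] r 0.0284 bbox mid [6.638e-01 4.000e-04 1.565e-01] size [0.0608 0.0621 0.013 ] z 0.1598
rim 730 [0.6652 0.1   ] r 0.0255 bbox mid [0.6655 0.1013 0.1563] size [0.0554 0.0568 0.0127] z 0.1596
rim 600 [ 0.6588 -0.1993] r 0.0225 bbox mid [ 0.6597 -0.2002  0.1562] size [0.0502 0.05   0.0123] z 0.1597
lid n 1838 knob [ 0.4287 -0.181   0.0512] top 0.0554 disc c 429.1 -180.9 dia 70.0
lid n 1270 knob [0.4299 0.0355 0.0515] top 0.0553 disc c 429.9 35.1 dia 57.7
lid n 1490 knob [ 0.4312 -0.3064  0.0523] top 0.0555 disc c 431.6 -305.6 dia 63.8
```

View pics/w6.png

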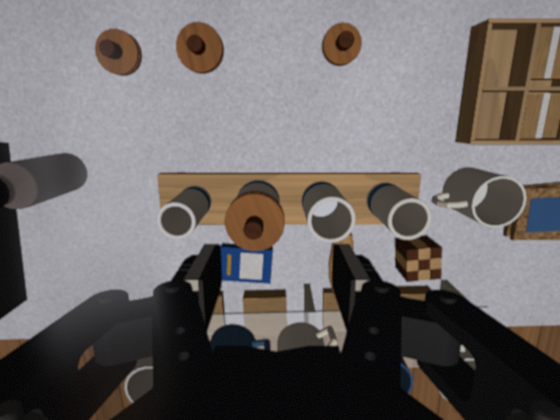

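The 68 mm canister is closed at (255, 218), with its disc top at 0.168 m, which is right for fully home. The other three lids (118, 52), (200, 47) and (342, 43) have not moved.

Run:
```python
from h import *
z=pick(.431,-.1805)
print(z)
if z: insert(62,z)
```

```text
sqY t 52.49 tcp [ 0.4315 -0.1809  0.0288] F [-0.6  1.8  6.8] w 0.259
sqX t 55.66 tcp [ 0.4319 -0.1811  0.0291] F [-0.8  0.1  6.5] w 0.256
up t 57.23 tcp [ 0.4305 -0.1802  0.239 ] F [-0.7 -0.1 -0.5] w 0.265
0.02908517013224425
ins hit=True t 61.02 tcp [ 0.6669 -0.      0.1732] F [-1.  -0.7  4. ] w 0.258
height over home mm 0.11716283898097202
```

Run:
```python
from h import *
release()
ctrl.move_ptp([.60,-.07,.42],RY);ctrl.pause(.2);snap("wrist","w7");measure("w7");st()
```

```text
rim 2454 [ 0.6617 -0.0981] r 0.0293 bbox mid [ 0.6625 -0.098   0.1606] size [0.0762 0.0757 0.021 ] z 0.1683
rim 2022 [0.6637 0.0007] r 0.0272 bbox mid [0.6644 0.001  0.1608] size [0.0701 0.0705 0.0216] z 0.1683
rim 733 [0.6653 0.1001] r 0.0255 bbox mid [0.6655 0.1009 0.1564] size [0.0551 0.056  0.0129] z 0.1596
rim 605 [ 0.6588 -0.1992] r 0.0225 bbox mid [ 0.6597 -0.1999  0.1561] size [0.0504 0.0496 0.0121] z 0.1597
lid n 1483 knob [ 0.4314 -0.3075  0.0535] top 0.0558 disc c 431.5 -306.0 dia 64.2
lid n 1201 knob [0.4559 0.0283 0.0516] top 0.0554 disc c 456.5 27.9 dia 57.2
 t 63.92 tcp [ 0.6    -0.0699  0.4196] F [-0.2  0.4 -0.5] w 0.597
```

View pics/w7.png

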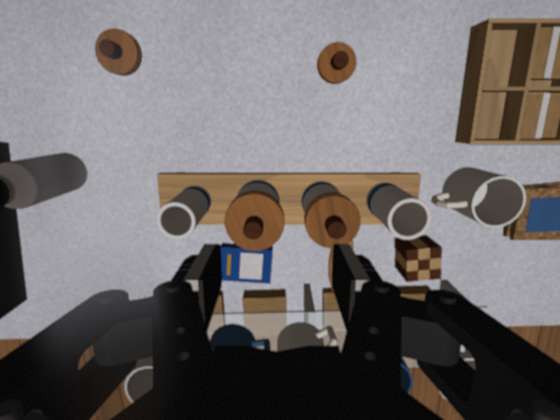

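The 62 mm canister is closed. The smallest lid has been knocked to about (0.458, 0.028), pixel (337, 62). I'll use the new position and do the 56 mm lid first, then that one.

Run:
```python
from h import *
z=pick(.4330,-.3065)
print(z)
if z: insert(56,z)
```

```text
sqY t 67.11 tcp [ 0.4335 -0.3071  0.0289] F [-0.8 -0.   5.9] w 0.257
sqX t 70.28 tcp [ 0.4336 -0.3071  0.0291] F [-0.4  0.3  6. ] w 0.263
up t 71.84 tcp [ 0.4326 -0.3061  0.2389] F [-0.6  0.1 -0.2] w 0.26
0.029070684871030095
ins hit=True t 76.8 tcp [0.6688 0.1005 0.1732] F [-0.8  0.   3.3] w 0.258
height over home mm 0.10999577001918892
```

Run:
```python
from h import *
release()
ctrl.move_ptp([.60,-.07,.42],RY);ctrl.pause(.2);snap("wrist","w8");measure("w8")
c=np.load("pics/w8_c.npz");w=pts(np.load("pics/w8.npy"),c)
img=cv2.imread("pics/w8.png").astype(int)
m=(w[...,2]>.046)&(w[...,2]<.07)&(w[...,0]<.6)&(w[...,0]>.3)&(w[...,1]<.2)&(img[...,2]>img[...,0]*1.35)
k=max(comps(m,20),key=lambda a:a.sum());q=w[k];x,y=((q.min(0)+q.max(0))/2)[:2]+[.002,0]
print(x,y)
if abs(x-.458)<.06 and abs(y-.028)<.06:
    z=pick(x,y);print(z)
    if z: insert(50,z)
```

```text
rim 2454 [ 0.6617 -0.0981] r 0.0292 bbox mid [ 0.662  -0.0978  0.161 ] size [0.0756 0.0755 0.0218] z 0.1684
rim 2026 [6.638e-01 6.000e-04] r 0.0272 bbox mid [0.6646 0.0011 0.1607] size [0.0704 0.0705 0.0207] z 0.1683
rim 1707 [0.6661 0.1006] r 0.0255 bbox mid [0.6666 0.1014 0.161 ] size [0.064  0.0645 0.0219] z 0.1683
rim 606 [ 0.6588 -0.1992] r 0.0225 bbox mid [ 0.6596 -0.1999  0.1564] size [0.0502 0.05   0.0128] z 0.1597
lid n 1207 knob [0.4557 0.0283 0.0516] top 0.0556 disc c 456.4 28.0 dia 57.4
0.45769466746956977 0.028279780834325426
sqY t 82.77 tcp [0.4583 0.0282 0.0287] F [-0.6  0.2  5.5] w 0.256
sqX t 85.93 tcp [0.4585 0.0281 0.0289] F [-0.8 -0.4  7.1] w 0.259
up t 87.5 tcp [0.4571 0.0284 0.239 ] F [-0.2 -0.  -0.7] w 0.258
0.028912616712432258
ins hit=True t 91.4 tcp [ 0.6625 -0.2001  0.1731] F [-0.3  1.   4.1] w 0.26
height over home mm 0.14166403939935845
```

Run:
```python
from h import *
release()
ctrl.move_ptp([.60,-.07,.42],RY);ctrl.pause(.2);snap("wrist","w9");measure("w9")
ctrl.move_joints([-1.365,0.181,1.607,0,1.354,-0.206]);ctrl.pause(.5);st();snap("side","s9");snap("top","t9")
```

```text
rim 2462 [ 0.6618 -0.0983] r 0.0293 bbox mid [ 0.6625 -0.0985  0.1614] size [0.0764 0.0755 0.021 ] z 0.1683
rim 2014 [0.6637 0.0007] r 0.0271 bbox mid [0.6643 0.0007 0.1606] size [0.0696 0.0696 0.0208] z 0.1683
rim 1706 [0.6661 0.1005] r 0.0255 bbox mid [0.6665 0.101  0.1609] size [0.0636 0.064  0.0216] z 0.1683
rim 1336 [ 0.6597 -0.1982] r 0.0234 bbox mid [ 0.6603 -0.1988  0.1607] size [0.0586 0.058  0.0209] z 0.1682
 t 96.78 tcp [ 0.2304 -0.5267  0.2311] F [ 0.2  0.2 -0.2] w 0.597
```

View pics/s9.png

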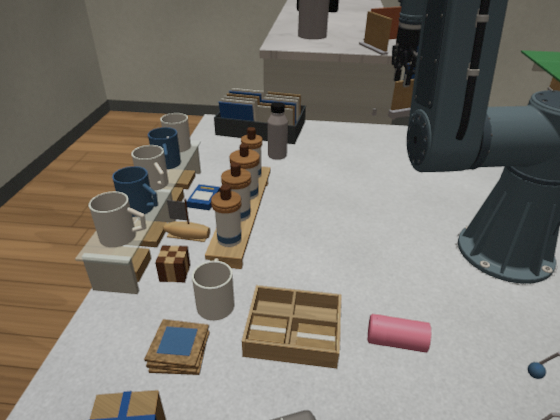

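View pics/t9.png

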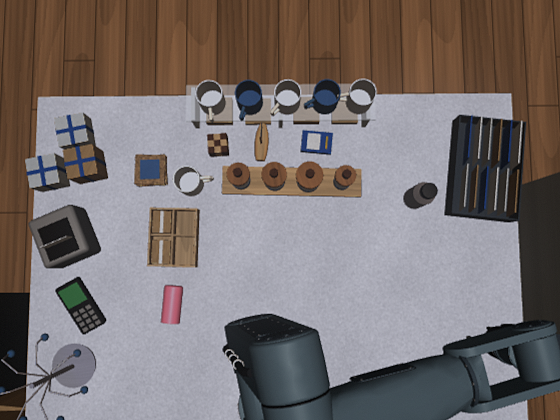

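All four lidded canisters stand on the riser (row 175, columns 238-346). Every disc top is at 0.168 m, and the other goods have not moved.

```bash
python3 -c "
from bench import ctrl
print(ctrl.finish_job())"
```

```text
the job is handed in; nothing more can be done
None
```

All four canisters are upright on the riser, each closed with its own lid, and I handed the job in after about 97 s.

- **Canisters:** I freed the slanted one first, drawing it out along its axis, and stood it on the riser. The other three followed.
- **Lids:** All four had come. I matched them by measured disc and canister diameters, and each went home on the first try. One lid was knocked aside partway through; I found it again in a fresh picture before picking it up.
- **Last checks:** The arm's height when each lid stopped was within 0.15 mm of fully home. The wrist camera put every disc top at 0.168 m, as it should be. The other goods looked unmoved in the side and top pictures, and the robot was back at its start pose, touching nothing.
- **Disagreement:** The wrist camera read positions in x about 2 to 3 mm short of the arm's own readings, so I corrected for that. No check failed.

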